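Sort coupling nuts and a wall anchor into the tilt-out bins

TASK

Sort the two brass coupling nuts and the white nylon anchor lying on the shelf into the two tilted-out blue bins, each kind into the bin below its own sample on the rail, and push both bins fully shut in the end without slamming them. Leave the tool case, the white box and the wrench where they are.

Things in the scene. Friction and masses are not known exactly. Their poses are not given: they have to be found in the camera images.
- nut1_center (a point): a brass coupling nut: a plain hexagonal bar 60 mm long, 30 mm across flats (34.6 mm across corners), with a dark 20 mm bore showing at both ends, about 0.22 kg. It lies flat on the shelf on one of its flats; the point is its centre, 15 mm above the shelf. x axis along its length, z up at the start
- nut1: the same coupling nut as a body, origin in the middle of the side it lies on, axes as for its centre
- nut2_center (a point): a brass coupling nut: a plain hexagonal bar 60 mm long, 30 mm across flats (34.6 mm across corners), with a dark 20 mm bore showing at both ends, about 0.22 kg. It lies flat on the shelf on one of its flats; the point is its centre, 15 mm above the shelf. x axis along its length, z up at the start
- nut2: the same coupling nut as a body, origin in the middle of the side it lies on, axes as for its centre
- anchor_center (a point): the white nylon wall anchor: a ribbed plug 70 mm long and about 18 to 22 mm thick, with an oblong collar 6 mm long, 30 mm wide and 22 mm high at one end, about 0.03 kg. It lies flat on the shelf and does not roll; the point is its centre, 11 mm above the shelf. x axis along its length towards the collar, z up at the start
- anchor: the same anchor as a body, origin in the middle of the side it lies on, axes as for its centre
- rail: black steel bin rail fixed on the shelf, 306 mm wide, with two blue tilt-out bins side by side, centres 148 mm apart. Origin on the shelf, mid-width, below the bins' hinge line, which runs along y 20 mm up; x points away from the robot into the rail, y along it to the left, z up. A roof, top 160 mm up, covers x = 45 to 125 mm; tilted-out bins stand open in front of it
- bin_left (a joint): tilt of the left (+y) bin in rad: 0 = shut (front wall upright), 0.55 = stop, fully tilted out towards the robot. Hinged at the bottom edge of its front wall; stays where friction leaves it; 3 to 8 N at the lip moves it. Shut means below 0.08; closing faster than 4 rad/s is a slam
- bin_left_floor (a point): centre of the inner floor of the left (+y) blue bin. Axes go with the bin: x from front wall to back wall, y along the rail, z up the walls (tilted with the bin). The bin is 75 mm deep (x), 136 mm wide (y), front wall 120 mm high, sides and back 90 mm, walls and floor 3 mm
- bin_left_mouth (a point): middle of the open mouth of the left (+y) bin, half-way between the top edges of front and back walls; moves with the bin, axes as for its floor
- bin_left_lip (a point): foremost edge, mid-width, of the finger lip of the left (+y) bin: a ledge 90 mm wide and 5 mm thick that stands out 9 mm in front of the front wall's top. Pushed away from the robot it swings up and back about the hinge line (120 mm radius) until the bin is shut; shut, it is 137 mm above the shelf and 9 mm on the robot's side of the hinge line
- bin_right (a joint): tilt of the right (-y) bin in rad: 0 = shut (front wall upright), 0.55 = stop, fully tilted out towards the robot. Hinged at the bottom edge of its front wall; stays where friction leaves it; 3 to 8 N at the lip moves it. Shut means below 0.08; closing faster than 4 rad/s is a slam
- bin_right_floor (a point): centre of the inner floor of the right (-y) blue bin. Axes go with the bin: x from front wall to back wall, y along the rail, z up the walls (tilted with the bin). The bin is 75 mm deep (x), 136 mm wide (y), front wall 120 mm high, sides and back 90 mm, walls and floor 3 mm
- bin_right_mouth (a point): middle of the open mouth of the right (-y) bin, half-way between the top edges of front and back walls; moves with the bin, axes as for its floor
- bin_right_lip (a point): foremost edge, mid-width, of the finger lip of the right (-y) bin: a ledge 90 mm wide and 5 mm thick that stands out 9 mm in front of the front wall's top. Pushed away from the robot it swings up and back about the hinge line (120 mm radius) until the bin is shut; shut, it is 137 mm above the shelf and 9 mm on the robot's side of the hinge line
- sample_nut (a point): centre of the brass coupling nut fixed as a sample on a black 50 x 90 mm card (4 mm thick) on the rail's roof, 177 mm above the shelf, behind and above one of the two bins: that bin is for coupling nuts. It cannot be taken off; its top is 194 mm above the shelf
- sample_anchor (a point): centre of the white nylon anchor fixed as a sample on a like card behind and above the other bin: that bin is for anchors. It cannot be taken off; its top is 186 mm above the shelf
- case: yellow hard-plastic tool case, latched shut, 300 x 200 x 98 mm, 2.5 kg, lying at the robot's left; origin under its centre. Not to be moved
- anchor_box: closed white box with red labels, 114 x 74 x 60 mm, at the robot's right; origin under its centre. Not to be moved
- wrench: chrome open-ended wrench, 200 mm long, lying on the shelf to the right of the rail; its x axis along its length. Not to be moved

How it is judged:
At the end, for the whole second after the job is handed in: Both nuts lie inside the bin below the nut sample and the anchor inside the bin below the anchor sample (centres between the walls and below the side walls' top edge), all at rest and released, and both bins are shut to within 0.08 rad (((y of sample_nut in the frame of rail above 0 m and (x of nut1_center in the frame of bin_left_floor between -0.037 and 0.037 m and y of nut1_center in the frame of bin_left_floor between -0.066 and 0.066 m and z of nut1_center in the frame of bin_left_floor between 0 and 0.087 m) and (x of nut2_center in the frame of bin_left_floor between -0.037 and 0.037 m and y of nut2_center in the frame of bin_left_floor between -0.066 and 0.066 m and z of nut2_center in the frame of bin_left_floor between 0 and 0.087 m) and (x of anchor_center in the frame of bin_right_floor between -0.037 and 0.037 m and y of anchor_center in the frame of bin_right_floor between -0.066 and 0.066 m and z of anchor_center in the frame of bin_right_floor between 0 and 0.087 m)) or (y of sample_nut in the frame of rail below 0 m and (x of nut1_center in the frame of bin_right_floor between -0.037 and 0.037 m and y of nut1_center in the frame of bin_right_floor between -0.066 and 0.066 m and z of nut1_center in the frame of bin_right_floor between 0 and 0.087 m) and (x of nut2_center in the frame of bin_right_floor between -0.037 and 0.037 m and y of nut2_center in the frame of bin_right_floor between -0.066 and 0.066 m and z of nut2_center in the frame of bin_right_floor between 0 and 0.087 m) and (x of anchor_center in the frame of bin_left_floor between -0.037 and 0.037 m and y of anchor_center in the frame of bin_left_floor between -0.066 and 0.066 m and z of anchor_center in the frame of bin_left_floor between 0 and 0.087 m))) and value of joint each of bin_left, bin_right below 0.08 rad and linear speed of each of nut1, nut2, anchor below 0.03 m/s); the robot touches nothing.
It fails at once if a bystander (tool case, white box or wrench) is shifted by more than 30 mm (distance of any of case, anchor_box, wrench from where it was at the start of the episode above 0.03 m).
It fails at once if a bin is slammed shut (closing faster than 4 rad/s) (velocity of joint any of bin_left, bin_right below -4 rad/s).
It also fails if it takes over 72 s, if anything falls off the work surface, if the arm or the gripper's body presses on something with over 40 N, if the wrist force passes 120 N, or if a joint passes its speed limit or range.

ROBOT

A 7-joint arm with a two-finger parallel gripper is mounted at the origin on the work surface. World frame = base frame: x ahead of the robot, y to its left, z up, the work surface at z = 0. Lengths are in m, angles in rad, forces in N, time in s.
With the tool pointing down it reaches from about 0.4 to 0.85 m from the base axis. Payload 10.4 kg.
Tool frame: the origin (TCP) lies at the very end of the fingers, on their centre line; the grasp point (between the pads) lies manip.hold_point_z behind it (manip.hold_point_z is the distance from the TCP to the grasp point, in m); z points along the fingers, y is the direction in which the jaws open and shut (so a half turn about z gives the same grasp; the last joint's range is limited). The gripper opens to 85 mm and grips with 20 to 120 N. Pads are 22 mm wide; open, the fingers measure 114 mm over their backs; the gripper's body (76 mm by 85 mm) begins 54 mm behind the grasp point. The pads swing forward as they close: fully open they stand 13 mm farther back than shut.
Start: joints at [1.27, 0.332, -0.065, 1.46, 0.022, 1.35, -0.088], TCP at [0.171, -0.601, 0.231] pointing down, gripper open.
Joint ranges: [-2.6, 2.6], [-0.5, 2.12], [-1.47, 1.34], [0.16, 2.42], [-1.27, 4.41], [0.06, 2.06], [-2.6, 2.6]. Speed limits (rad/s): [2.22, 2.22, 2.79, 2.79, 3.14, 3.14, 3.14].

INTERFACE

Orientations are given as a unit quaternion [x, y, z, w].
In Python, from workcell import manip gives the robot as it stands.
- The arm moves only by the tool jog_arm, never from a script. Its arguments are lists of equal length, an entry for each row: "translation": the shift along the world's x, y, z in mm, a list of three; "turn": the turn about the world's z in degrees. In form: {"translation": [[x, y, z], ...], "turn": [turn, ...]}. A call has 1 to 12 rows; each row is the pose to reach, as a shift and turn from the pose measured when the call began; what a row does not reach only later rows make up. A row lasts 1/12 s, in which the tool goes at most 41.7 mm and 7.16 degrees, less where a joint would pass 70% of its speed; a pose out of reach is approached as far as the arm can. A call with a gripper value outside its range is refused whole. "grip" is the finger opening in mm, from 0 to 85.4, set as the call begins (left out, the last holds). The fingers move at their own pace and stop on an object; "grip_force" is the grip in N (left out, the last holds). Time passes only in rows, so rows that repeat a pose let the fingers close. It gives the time, the measured TCP pose, the force and the opening at its end, in the units of the state.
- manip.get_obs(): the state, without advancing time (a new reading comes with each control period).
- manip.camera(name): name is "side" or "top"; returns a dict with "frame" (480x640x3 uint8, red, green, blue), "mtx" (3x3 intrinsics, pixels), "k1" (the pictures are not rectified: a ray, as slopes to the right and down, at radius r is drawn at 1 + k1 r^2 times it, then the intrinsics apply), "pose" (4x4, takes a point from camera to world coordinates). Camera axes: x right, y down, z forward; pixel columns grow to the right and rows downward; lengths in m; the calibration is good to about 2 mm. A picture is of the moment at which its call begins. There is no depth.
- manip.hand_in(): hands the job in, once; it reports no verdict.
Trained networks look in a picture, given as the dict that the camera call returned (one of the last four; its "shot" number tells which), for a name from the list of things; names that differ only in an ending like _2 or _b are one class to them, and where a whole thing is asked for, a point or a joint stands for the part that bears it (a point fixed in the world has none). Each returns a list of dicts, best first, with "confidence" (0 to 1); they miss things now and then, are a little off and sometimes report something else, mostly with a low value. They report only what shows in the picture. A call takes as long as a camera call.
- manip.outline_of(picture, label): "mask" (480x640 bool, what is visible of it) and "extent" ([left, top, right, bottom] in pixels, round what is visible of it).
- manip.pinpoint(picture, label): "at" ([column, row] in pixels: a listed point, or the origin of a listed thing).
The state is a dict: "clock": time; "joint_pos": joint angles; "joint_velocities": joint speeds; "tau": joint torques, N m; "position": TCP position; "ee_rot": TCP orientation; "ft_force": force on the tool from outside, world axes, zero at the start; "torque": the same for the moment, N m; "grip_width": opening from 0.0 (shut) to 1.0 (fully open).
Only numpy, scipy, OpenCV 4.12 (cv2) and the standard library are available. Lean on these libraries where they do the work, as an engineer would, in place of code of your own. Each camera call takes 0.05 s, during which the arm holds its last target. There are 200 camera calls.

## Working session

There is one attempt and no reset: what is moved stays moved. The work goes in short steps, Python scripts to look and compute and a tool call to move; the robot and the scene stay as the last step left them, time stands still between calls to the robot, and variables do not carry over. Pictures are saved under pics/ and viewed, about 8 in all and at most 12, crops included, and the job is handed in when it is done.

Besides the shell and the picture viewer there is one more tool, called after "Call:" by a JSON object that holds its "name" and its "arguments", one argument or row to a line. jog_arm: Moves the arm, as the interface text tells. Its arguments: {"type":"object","properties":{"translation":{"type":"array"},"turn":{"type":"array"},"grip":{"type":"number"},"grip_force":{"type":"number"}},"required":["translation","turn"]}

```bash
mkdir -p pics; cat > h.py <<'E'
import numpy as np, cv2
from workcell import manip
def ray(c,uv):
    K=c["mtx"];x=np.array([(uv[0]-K[0][2])/K[0][0],(uv[1]-K[1][2])/K[1][1]])
    p=x.copy()
    for _ in range(20): p=x/(1+c["k1"]*(p@p))
    P=np.array(c["pose"]);d=P[:3,:3]@np.array([p[0],p[1],1]);return P[:3,3],d
def at_z(c,uv,z):
    o,d=ray(c,uv);return o+d*(z-o[2])/d[2]
def proj(c,X):
    P=np.array(c["pose"]);q=P[:3,:3].T@(np.array(X)-P[:3,3]);p=q[:2]/q[2];p=p*(1+c["k1"]*(p@p))
    K=np.array(c["mtx"]);return [K[0,0]*p[0]+K[0,2],K[1,1]*p[1]+K[1,2]]
def tri(c1,u1,c2,u2):
    o1,d1=ray(c1,u1);o2,d2=ray(c2,u2)
    s=np.linalg.lstsq(np.c_[d1,-d2],o2-o1,rcond=None)[0]
    a=o1+s[0]*d1;b=o2+s[1]*d2;return (a+b)/2,np.linalg.norm(a-b)
def save(c,n): cv2.imwrite("pics/"+n+".png",np.array(c["frame"])[:,:,::-1])
E
python3 - <<'E'
from h import *
np.set_printoptions(precision=4,suppress=True)
t=manip.camera("top");s=manip.camera("side");save(t,"t0");save(s,"s0")
print(manip.hold_point_z,{k:np.round(v,3) for k,v in manip.get_obs().items()})
for n,z in dict(nut1_center=.015,anchor_center=.011,rail=0,sample_nut=.177,sample_anchor=.177,bin_left_lip=None,bin_right_lip=None,bin_left_mouth=None,bin_right_mouth=None,case=0,anchor_box=0,wrench=0.0).items():
  for nm,c in (("t",t),("s",s)):
    for r in manip.pinpoint(c,n)[:3]:
        print(n,nm,np.round(r["at"],1),round(r["confidence"],2),at_z(c,r["at"],z) if z is not None else "")
E
```

```text
0.0187 {'clock': np.float64(0.1), 'joint_pos': array([ 1.27 ,  0.333, -0.065,  1.461,  0.022,  1.35 , -0.089]), 'joint_velocities': array([ 0.   , -0.002, -0.   , -0.002, -0.   , -0.001, -0.   ]), 'tau': array([  0.003, -62.675,   0.05 , -39.243,   0.016,   0.007,   0.   ]), 'position': array([ 0.171, -0.601,  0.231]), 'ee_rot': array([ 0.99 ,  0.138, -0.   , -0.001]), 'ft_force': array([-0.21 , -0.534,  0.34 ]), 'torque': array([-0.037, -0.021, -0.028]), 'grip_width': np.float64(0.999)}
nut1_center t [411.5 293.8] 0.6 [ 0.4698 -0.2175  0.015 ]
nut1_center s [300.6 356.3] 0.62 [ 0.489  -0.2155  0.015 ]
anchor_center t [254.3 289.9] 0.72 [0.4832 0.2407 0.011 ]
anchor_center t [464.5 224.7] 0.45 [ 0.6764 -0.3842  0.011 ]
anchor_center t [354.9 242.3] 0.32 [ 0.6239 -0.0555  0.011 ]
anchor_center s [299.1 217.9] 0.6 [0.4779 0.2539 0.011 ]
rail t [329.  224.9] 0.93 [0.68   0.0214 0.    ]
rail s [368.7 278.7] 0.66 [0.6723 0.027  0.    ]
sample_nut t [303.3 182. ] 0.67 [0.7581 0.0911 0.177 ]
sample_nut t [411.7 288.8] 0.48 [ 0.4677 -0.1916  0.177 ]
sample_nut t [252.6 289.5] 0.37 [0.4673 0.
[... 800 characters left out ...]
n_right_mouth t [303.8 212.6] 0.72 
bin_right_mouth s [365.4 270.9] 0.88 
case t [143.1 319.7] 0.83 [0.3996 0.562  0.    ]
case t [302.8 224.6] 0.29 [0.6813 0.1007 0.    ]
case s [283.9 155.7] 0.65 [0.4207 0.5622 0.    ]
case s [343.6 228.5] 0.17 [0.611  0.2173 0.    ]
anchor_box t [503.2 325.5] 0.95 [ 0.3794 -0.4806  0.    ]
anchor_box s [250.7 473.1] 0.75 [ 0.3877 -0.4774  0.    ]
anchor_box s [406.4 215.4] 0.33 [0.8055 0.2675 0.    ]
wrench t [304.  181.6] 0.72 [0.8173 0.0979 0.    ]
wrench t [466.1 225.1] 0.6 [ 0.6777 -0.392   0.    ]
wrench s [380.  426.6] 0.65 [ 0.6671 -0.3861  0.    ]
wrench s [380.4 249.1] 0.25 [0.7139 0.1335 0.    ]
wrench s [288.6 280.9] 0.16 [0.4522 0.0248 0.    ]
```

View pics/t0.png

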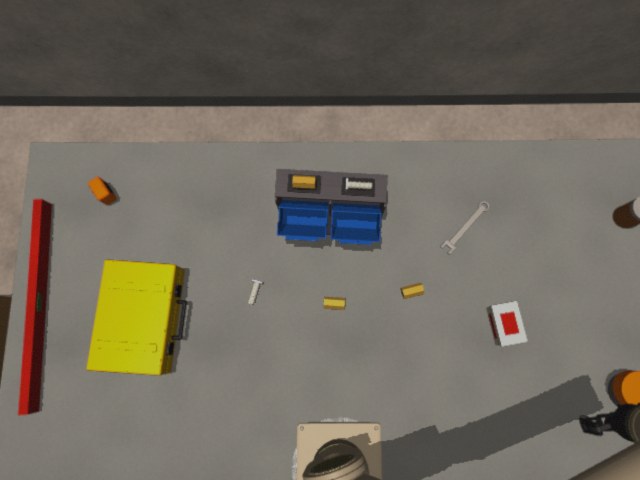

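View pics/s0.png

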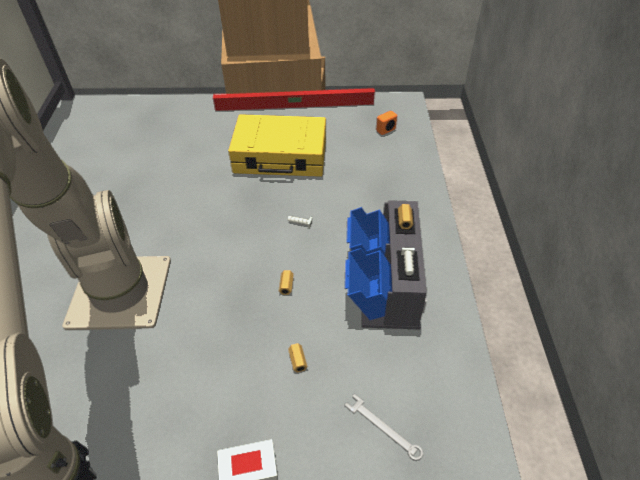

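The left bin sits below the nut sample and the right one below the anchor sample. The nuts are at about (334,303) and (413,291) in the top picture, and the anchor at (255,291). Next I measure positions and yaws from the outlines.

```bash
python3 - <<'E'
from h import *
np.set_printoptions(precision=3,suppress=True)
t=manip.camera("top");s=manip.camera("side")
for n,z in (("nut1",.015),("anchor",.011),("sample_nut",.177),("sample_anchor",.177)):
  for nm,c in (("t",t),("s",s)):
    for r in manip.outline_of(c,n)[:4]:
        m=r["mask"];v,u=np.nonzero(m)
        if len(u)<10: continue
        W=np.array([at_z(c,(a,b),z)[:2] for a,b in zip(u,v)])
        w=np.linalg.eigh(np.cov(W.T)); ax=w[1][:,1]
        print(n,nm,round(r["confidence"],2),r["extent"],len(u),W.mean(0),"yaw",np.degrees(np.arctan2(ax[1],ax[0]))%180, np.ptp(W@ax))
def pp(c,n): return manip.pinpoint(c,n)[0]["at"]
for n in ("bin_left_lip","bin_right_lip","bin_left_mouth","bin_right_mouth"):
    us=[r["at"] for r in manip.pinpoint(s,n)[:2]]; ut=[r["at"] for r in manip.pinpoint(t,n)[:2]]
    for a in ut:
      for b in us:
        X,e=tri(t,a,s,b)
        if e<.02: print(n,a,b,X,e)
E
```

```text
nut1 t 0.82 [323.6, 298.2, 347.0, 307.2] 252 [0.444 0.008] yaw 85.14756578288444 0.06010383391306874
nut1 t 0.49 [400.6, 284.9, 421.2, 298.8] 235 [ 0.48  -0.217] yaw 104.18021946931675 0.06566449420978249
nut1 s 0.81 [278.5, 272.0, 294.2, 296.0] 260 [0.445 0.01 ] yaw 86.01200640110913 0.0748516993735491
nut1 s 0.8 [287.1, 344.6, 307.2, 373.5] 398 [ 0.48  -0.218] yaw 104.14356338347007 0.07667809345652726
nut1 s 0.56 [341.4, 394.8, 423.8, 462.9] 967 [ 0.676 -0.395] yaw 137.5190500142335 0.20007847531406453
nut1 s 0.5 [344.5, 206.6, 388.6, 252.4] 1564 [0.678 0.192] yaw 90.80617290590979 0.18144790012968137
anchor t 0.47 [246.1, 281.4, 264.1, 305.7] 159 [0.477 0.243] yaw 163.72848057163426 0.06837086458160863
anchor s 0.7 [287.2, 216.6, 311.5, 225.2] 156 [0.481 0.243] yaw 162.62416205258953 0.07426175841492721
anchor s 0.7 [279.7, 271.9, 292.4, 295.0] 230 [0.445 0.015] yaw 88.9600248850518 0.07814630559027183
sample_nut t 0.96 [284.5, 173.4, 320.4, 193.9] 574 [0.755 0.09 ] yaw 86.14627743916459 0.08904600217658577
sample_nut s 0.95 [396.4, 205.2, 415.1, 234.1] 543 [0.757 0.081] yaw 85.10031011060542 0.10628522797748816
sample_nut s 0.35 [279.8, 270.6, 292.3, 295.1] 234 [ 0.459 -0.115] yaw 85.58788308346514 0.061132078413899116
sample_anchor t 0.66 [341.2, 173.9, 375.2, 199.9] 577 [ 0.744 -0.057] yaw 82.48095218824264 0.09072330226088672
sample_anchor s 0.78 [397.3, 245.7, 417.5, 281.8] 655 [ 0.748 -0.067] yaw 84.75051265032415 0.10048347932295004
sample_anchor s 0.67 [345.1, 203.9, 389.9, 254.3] 1623 [0.659 0.044] yaw 92.57949030990653 0.16245802819820526
bin_left_lip [301.0, 237.3] [344.5, 233.1] [0.612 0.099 0.112] 0.01253218139235749
bin_right_lip [351.0, 243.0] [343.7, 274.2] [ 0.601 -0.04   0.108] 0.004127955457823712
bin_left_mouth [302.0, 223.7] [362.5, 226.5] [0.653 0.096 0.136] 0.0017259946071164157
bin_right_mouth [357.2, 225.0] [363.1, 271.9] [ 0.646 -0.056  0.136] 0.002456164985954582
```

Nut A is at (0.4445, 0.009) with yaw 85.5°, nut B at (0.480, -0.2175) with yaw 104°, and the anchor at (0.479, 0.243) with yaw 163°. The rail is turned by about -4°. I take nut B first.

Call:
{"name": "jog_arm", "arguments": {
  "translation": [
    [309,383,-31],
    [309,383,-31],
    [309,383,-31],
    [309,383,-31],
    [309,383,-31],
    [309,383,-31],
    [309,383,-31],
    [309,383,-31],
    [309,383,-31],
    [309,383,-31],
    [309,383,-31],
    [309,383,-31]
  ],
  "turn": [88,88,88,88,88,88,88,88,88,88,88,88],
  "grip": 60,
  "grip_force": 50
}}

```text
clock: 3.2
position: [0.4819, -0.2152, 0.2006]
ee_rot: [0.627, 0.779, 0.0, 0.0]
ft_force: [1.7, 0.4, -0.5]
grip_width: 0.707
```

Call:
{"name": "jog_arm", "arguments": {
  "translation": [
    [-2,-2,-40],
    [-2,-2,-80],
    [-2,-2,-120],
    [-2,-2,-150],
    [-2,-2,-175],
    [-2,-2,-190],
    [-2,-2,-196],
    [-2,-2,-196]
  ],
  "turn": [2,2,2,2,2,2,2,2]
}}

```text
clock: 3.87
position: [0.4792, -0.2169, 0.0035]
ee_rot: [0.614, 0.79, 0.0, -0.001]
ft_force: [0.0, 0.1, 0.1]
grip_width: 0.7
```

Call:
{"name": "jog_arm", "arguments": {
  "translation": [
    [0,0,0],
    [0,0,0],
    [0,0,0],
    [0,0,0],
    [0,0,0],
    [0,0,0]
  ],
  "turn": [0,0,0,0,0,0],
  "grip": 10
}}

```text
clock: 4.37
position: [0.48, -0.2173, 0.0051]
ee_rot: [0.614, 0.79, 0.0, 0.0]
ft_force: [-2.1, 1.7, 5.9]
grip_width: 0.375
```

Call:
{"name": "jog_arm", "arguments": {
  "translation": [
    [0,0,40],
    [0,0,80],
    [20,35,120],
    [45,70,150],
    [65,110,180],
    [85,150,195],
    [105,190,195],
    [125,230,195],
    [145,270,195],
    [165,305,195],
    [185,339,195],
    [185,339,195]
  ],
  "turn": [0,0,7,14,21,28,35,42,49,56,63,70]
}}

```text
clock: 5.37
position: [0.6642, 0.1201, 0.201]
ee_rot: [0.047, 0.999, 0.0, 0.001]
ft_force: [0.0, 0.0, -0.9]
grip_width: 0.378
```

```bash
python3 - <<'E'
from h import *
t=manip.camera("top");s=manip.camera("side")
a=t["frame"][150:330,220:460];b=s["frame"][150:330,250:490]
im=np.vstack([cv2.resize(a,None,fx=1.6*1.04,fy=1.6*1.04),cv2.resize(b,None,fx=1.6*1.04,fy=1.6*1.04)])
cv2.imwrite("pics/c1.png",np.array(im)[:,:,::-1])
for c in (t,s): print([[np.round(proj(c,X),0) for X in ([.644,.124,.123],[.630,.022,.123])]])
E
```

```text
[[array([292., 228.]), array([329., 232.])]]
[[array([358., 223.]), array([355., 251.])]]
```

View pics/c1.png

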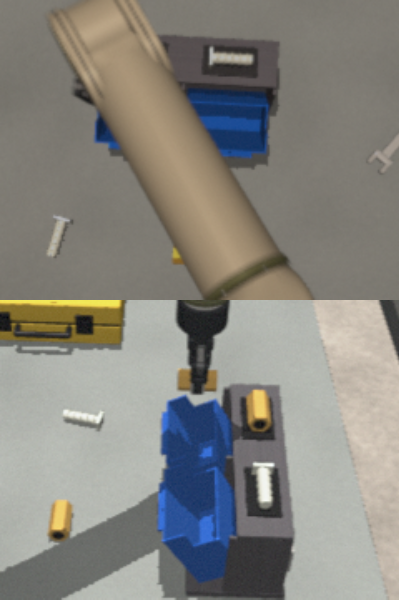

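The side view shows nut B level in the jaws, lying along the rail's x, above the left bin. I lower it and release.

Call:
{"name": "jog_arm", "arguments": {
  "translation": [
    [0,1,-35],
    [0,1,-65],
    [0,1,-85],
    [0,1,-97],
    [0,1,-97]
  ],
  "turn": [1,1,1,1,1]
}}

```text
clock: 5.88
position: [0.6633, 0.1275, 0.1014]
ee_rot: [0.035, 0.999, 0.003, -0.001]
ft_force: [-0.1, -0.1, -2.2]
grip_width: 0.377
```

Call:
{"name": "jog_arm", "arguments": {
  "translation": [
    [0,0,0],
    [0,0,0],
    [0,0,0],
    [0,0,0],
    [0,0,0]
  ],
  "turn": [0,0,0,0,0],
  "grip": 43
}}

```text
clock: 6.3
position: [0.6636, 0.1276, 0.1022]
ee_rot: [0.035, 0.999, 0.003, -0.0]
ft_force: [-0.1, 0.3, -0.5]
grip_width: 0.505
```

Call:
{"name": "jog_arm", "arguments": {
  "translation": [
    [0,0,40],
    [0,0,80],
    [-20,-10,100],
    [-50,-25,100],
    [-80,-40,100],
    [-110,-55,80],
    [-140,-70,60],
    [-165,-85,40],
    [-190,-100,20],
    [-205,-110,0],
    [-219,-119,0],
    [-219,-119,0]
  ],
  "turn": [-7,-14,-21,-28,-35,-42,-49,-56,-63,-70,-77,-84]
}}

```text
clock: 7.3
position: [0.4415, 0.0066, 0.1012]
ee_rot: [0.697, 0.717, 0.001, 0.001]
ft_force: [0.7, -0.3, -0.1]
grip_width: 0.504
```

```bash
python3 - <<'E'
from h import *
np.set_printoptions(precision=4,suppress=True)
t=manip.camera("top");s=manip.camera("side");o=manip.get_obs();q=o["ee_rot"]
print(o["clock"],o["position"],np.degrees(2*np.arctan2(q[1],q[0]))-90)
a=t["frame"][150:330,220:460];b=s["frame"][150:330,250:490]
im=np.vstack([cv2.resize(a,None,fx=1.66,fy=1.66),cv2.resize(b,None,fx=1.66,fy=1.66)])
cv2.imwrite("pics/c2.png",np.array(im)[:,:,::-1])
E
```

```text
7.4 [0.4444 0.0082 0.1026] 1.8585604348815536
```

View pics/c2.png

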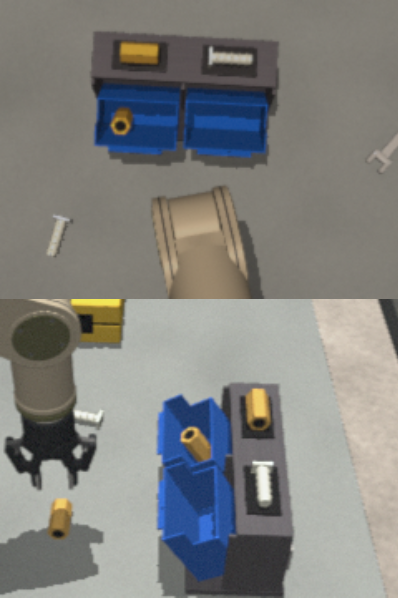

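Nut B is in the left bin, leaning, at about (121,122) in the crop. Now nut A.

Call:
{"name": "jog_arm", "arguments": {
  "translation": [
    [0,1,-20],
    [0,1,-45],
    [0,1,-70],
    [0,1,-88],
    [0,1,-98],
    [0,1,-98]
  ],
  "turn": [-6,-6,-6,-6,-6,-6],
  "grip": 60
}}

```text
clock: 7.9
position: [0.4436, 0.0098, 0.0032]
ee_rot: [0.731, 0.683, 0.001, 0.001]
ft_force: [-0.6, -0.6, -0.3]
grip_width: 0.701
```

Call:
{"name": "jog_arm", "arguments": {
  "translation": [
    [0,0,0],
    [0,0,0],
    [0,0,0],
    [0,0,0],
    [0,0,0],
    [0,0,0]
  ],
  "turn": [0,0,0,0,0,0],
  "grip": 10
}}

```text
clock: 8.4
position: [0.4447, 0.01, 0.0045]
ee_rot: [0.731, 0.683, 0.002, 0.002]
ft_force: [-1.7, 1.1, 6.8]
grip_width: 0.379
```

Call:
{"name": "jog_arm", "arguments": {
  "translation": [
    [0,0,40],
    [0,0,80],
    [20,5,120],
    [50,10,160],
    [80,20,195],
    [110,28,195],
    [140,36,195],
    [165,44,195],
    [190,50,195],
    [205,55,195],
    [216,58,195],
    [216,58,195]
  ],
  "turn": [7,14,21,28,35,42,49,56,63,70,77,84]
}}

```text
clock: 9.4
position: [0.662, 0.0686, 0.1994]
ee_rot: [0.083, 0.997, 0.004, 0.0]
ft_force: [0.9, 0.5, -2.1]
grip_width: 0.375
```

Call:
{"name": "jog_arm", "arguments": {
  "translation": [
    [0,0,0],
    [0,0,-35],
    [0,0,-65],
    [0,0,-85],
    [0,0,-97],
    [0,0,-97],
    [0,0,-97]
  ],
  "turn": [5,5,5,5,5,5,5]
}}

```text
clock: 9.98
position: [0.6619, 0.0684, 0.1027]
ee_rot: [0.039, 0.999, 0.003, -0.0]
ft_force: [0.7, 0.4, -1.3]
grip_width: 0.378
```

Call:
{"name": "jog_arm", "arguments": {
  "translation": [
    [0,0,0],
    [0,0,0],
    [0,0,0],
    [0,0,0],
    [0,0,0]
  ],
  "turn": [0,0,0,0,0],
  "grip": 43
}}

```text
clock: 10.4
position: [0.6621, 0.0684, 0.1033]
ee_rot: [0.039, 0.999, 0.003, 0.0]
ft_force: [0.1, -0.0, -0.4]
grip_width: 0.503
```

Call:
{"name": "jog_arm", "arguments": {
  "translation": [
    [0,0,40],
    [0,0,80],
    [-20,20,100],
    [-40,45,100],
    [-65,70,100],
    [-90,95,90],
    [-115,120,70],
    [-140,140,50],
    [-160,160,30],
    [-183,175,0],
    [-183,175,0],
    [-183,175,0]
  ],
  "turn": [-3,-6,-10,-13,-13,-13,-13,-13,-13,-13,-13,-13]
}}

```text
clock: 11.4
position: [0.4772, 0.244, 0.1024]
ee_rot: [0.15, 0.989, 0.003, -0.0]
ft_force: [0.5, 0.3, 0.8]
grip_width: 0.502
```

```bash
python3 - <<'E'
from h import *
np.set_printoptions(precision=4,suppress=True)
t=manip.camera("top");s=manip.camera("side");o=manip.get_obs();q=o["ee_rot"]
print(o["clock"],o["position"],np.degrees(2*np.arctan2(q[1],q[0]))-90)
a=t["frame"][150:330,220:460];b=s["frame"][150:330,250:490]
im=np.vstack([cv2.resize(a,None,fx=1.66,fy=1.66),cv2.resize(b,None,fx=1.66,fy=1.66)])
cv2.imwrite("pics/c3.png",np.array(im)[:,:,::-1])
E
```

```text
11.5 [0.4801 0.2432 0.104 ] 72.47219643812406
```

View pics/c3.png

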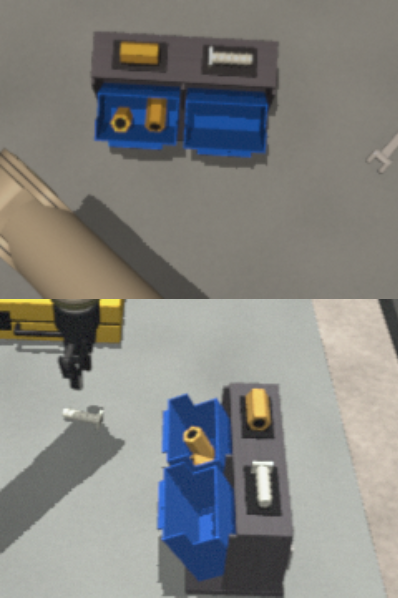

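Both nuts are in the left bin, at crop positions (121,122) and (155,113). Next is the anchor.

Call:
{"name": "jog_arm", "arguments": {
  "translation": [
    [0,0,-25],
    [0,0,-50],
    [0,0,-75],
    [0,0,-92],
    [0,0,-101],
    [0,0,-101]
  ],
  "turn": [0,0,0,0,0,0]
}}

```text
clock: 12.0
position: [0.4804, 0.2422, 0.002]
ee_rot: [0.153, 0.988, 0.003, 0.0]
ft_force: [-0.2, 0.2, 0.8]
grip_width: 0.499
```

Call:
{"name": "jog_arm", "arguments": {
  "translation": [
    [0,0,0],
    [0,0,0],
    [0,0,0],
    [0,0,0],
    [0,0,0],
    [0,0,0]
  ],
  "turn": [0,0,0,0,0,0],
  "grip": 5,
  "grip_force": 30
}}

```text
clock: 12.5
position: [0.4817, 0.2425, 0.0034]
ee_rot: [0.153, 0.988, 0.004, 0.002]
ft_force: [0.8, -0.9, 7.3]
grip_width: 0.204
```

Call:
{"name": "jog_arm", "arguments": {
  "translation": [
    [0,0,40],
    [0,0,80],
    [0,0,120],
    [10,-20,160],
    [30,-55,190],
    [50,-90,200],
    [70,-125,200],
    [90,-160,200],
    [110,-195,200],
    [130,-230,200],
    [150,-265,200],
    [168,-296,200]
  ],
  "turn": [0,-7,-14,-21,-28,-35,-42,-49,-56,-63,-70,-77]
}}

```text
clock: 13.5
position: [0.6504, -0.0559, 0.2041]
ee_rot: [0.737, 0.676, 0.002, 0.004]
ft_force: [0.5, 0.6, -0.3]
grip_width: 0.204
```

Call:
{"name": "jog_arm", "arguments": {
  "translation": [
    [0,0,0],
    [0,0,0]
  ],
  "turn": [0,0]
}}

```text
clock: 13.67
position: [0.6508, -0.0591, 0.2038]
ee_rot: [0.739, 0.674, 0.002, 0.004]
ft_force: [-0.6, 2.1, -0.6]
grip_width: 0.203
```

```bash
python3 - <<'E'
from h import *
np.set_printoptions(precision=4,suppress=True)
s=manip.camera("side");o=manip.get_obs();q=o["ee_rot"]
print(o["clock"],o["position"],np.degrees(2*np.arctan2(q[1],q[0]))-90)
b=s["frame"][130:330,250:490]
cv2.imwrite("pics/c4.png",np.array(cv2.resize(b,None,fx=2,fy=2))[:,:,::-1])
E
```

```text
13.7167 [ 0.6504 -0.0563  0.2041] -5.053866424619997
```

View pics/c4.png

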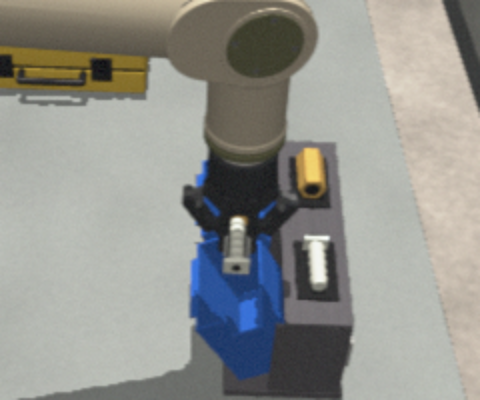

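The anchor is held level along the rail above the right bin at about (237,245). I lower it and release.

Call:
{"name": "jog_arm", "arguments": {
  "translation": [
    [0,3,-30],
    [0,3,-60],
    [0,3,-82],
    [0,3,-94],
    [0,3,-94]
  ],
  "turn": [1,1,1,1,1]
}}

```text
clock: 14.13
position: [0.6486, -0.0518, 0.1077]
ee_rot: [0.731, 0.683, 0.001, 0.002]
ft_force: [-1.0, 0.6, -0.2]
grip_width: 0.197
```

Call:
{"name": "jog_arm", "arguments": {
  "translation": [
    [0,0,0],
    [0,0,0],
    [0,0,0],
    [0,0,0]
  ],
  "turn": [0,0,0,0],
  "grip": 29
}}

```text
clock: 14.47
position: [0.6494, -0.0517, 0.1092]
ee_rot: [0.731, 0.683, 0.002, 0.003]
ft_force: [-0.3, 0.0, 0.2]
grip_width: 0.339
```

Call:
{"name": "jog_arm", "arguments": {
  "translation": [
    [0,0,40],
    [0,0,80],
    [-20,0,100],
    [-50,0,100],
    [-80,0,100],
    [-105,0,80],
    [-105,0,60],
    [-105,0,40],
    [-105,0,40],
    [-105,0,40],
    [-105,0,40],
    [-105,0,40]
  ],
  "turn": [7,14,21,28,35,42,49,56,63,70,77,84]
}}

```text
clock: 15.47
position: [0.5447, -0.0518, 0.1501]
ee_rot: [0.083, 0.997, 0.003, 0.002]
ft_force: [0.3, -0.7, -0.5]
grip_width: 0.341
```

Call:
{"name": "jog_arm", "arguments": {
  "translation": [
    [0,0,-15],
    [0,0,-35],
    [0,0,-47],
    [0,0,-47]
  ],
  "turn": [6,6,6,6],
  "grip": 0
}}

```text
clock: 15.8
position: [0.5434, -0.052, 0.1011]
ee_rot: [0.032, 0.999, 0.003, -0.0]
ft_force: [-0.0, 0.5, 0.6]
grip_width: -0.001
```

```bash
python3 - <<'E'
from h import *
np.set_printoptions(precision=4,suppress=True)
t=manip.camera("top");s=manip.camera("side");o=manip.get_obs();q=o["ee_rot"]
print(o["clock"],o["position"],o["grip_width"],np.degrees(2*np.arctan2(q[1],q[0]))-90)
a=t["frame"][150:330,220:460];b=s["frame"][150:330,250:490]
im=np.vstack([cv2.resize(a,None,fx=1.66,fy=1.66),cv2.resize(b,None,fx=1.66,fy=1.66)])
cv2.imwrite("pics/c5.png",np.array(im)[:,:,::-1])
E
```

```text
15.9 [ 0.5448 -0.0517  0.1035] -0.0037750360268647416 86.41807102593415
```

View pics/c5.png

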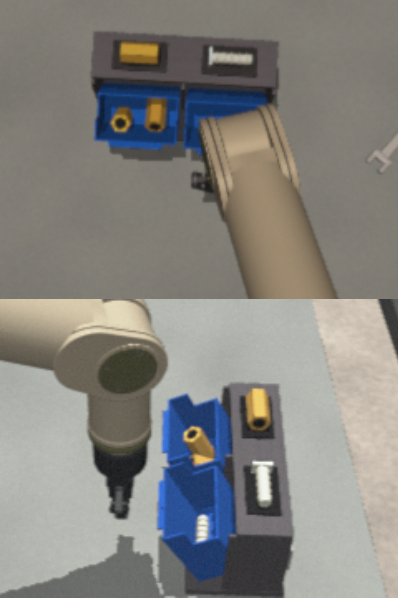

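The anchor lies in the right bin at about (203,528), with the shut fingers in front of its lip. I push it shut.

Call:
{"name": "jog_arm", "arguments": {
  "translation": [
    [20,0,-2],
    [34,0,-2],
    [42,0,-2],
    [49,0,-2],
    [56,-1,-2],
    [63,-1,-2],
    [70,-1,-2],
    [77,-2,-2],
    [83,-2,-2],
    [88,-2,-2],
    [92,-3,-2],
    [95,-3,-2]
  ],
  "turn": [0,0,0,0,0,0,0,0,0,0,0,0]
}}

```text
clock: 16.9
position: [0.6403, -0.0547, 0.1014]
ee_rot: [0.031, 1.0, 0.003, 0.001]
ft_force: [-1.8, -0.4, 0.1]
grip_width: -0.001
```

Call:
{"name": "jog_arm", "arguments": {
  "translation": [
    [3,0,0],
    [6,0,0],
    [8,0,0],
    [8,0,0]
  ],
  "turn": [0,0,0,0]
}}

```text
clock: 17.23
position: [0.6452, -0.0549, 0.1013]
ee_rot: [0.031, 1.0, 0.002, -0.003]
ft_force: [-23.3, -0.8, 14.4]
grip_width: -0.004
```

The force rose to 23 N, so the bin is at its stop. I back off and go to the left bin.

Call:
{"name": "jog_arm", "arguments": {
  "translation": [
    [-15,0,0],
    [-45,0,0],
    [-85,0,0],
    [-85,35,0],
    [-85,75,0],
    [-85,115,0],
    [-85,152,0],
    [-85,152,0],
    [-80,152,0],
    [-65,152,0],
    [-57,152,0],
    [-50,152,0]
  ],
  "turn": [0,0,0,0,0,0,0,0,0,0,0,0]
}}

```text
clock: 18.23
position: [0.5964, 0.0956, 0.1011]
ee_rot: [0.032, 0.999, 0.002, -0.002]
ft_force: [-0.4, -0.5, 1.1]
grip_width: -0.0
```

Call:
{"name": "jog_arm", "arguments": {
  "translation": [
    [7,0,0],
    [14,0,0],
    [21,0,0],
    [28,-1,0],
    [34,-1,0],
    [40,-1,0],
    [45,-2,0],
    [50,-2,0],
    [54,-2,0]
  ],
  "turn": [0,0,0,0,0,0,0,0,0]
}}

```text
clock: 18.98
position: [0.6511, 0.0934, 0.1011]
ee_rot: [0.032, 0.999, 0.002, -0.002]
ft_force: [-1.5, -0.7, 4.1]
grip_width: -0.001
```

Call:
{"name": "jog_arm", "arguments": {
  "translation": [
    [3,0,0],
    [6,0,0],
    [8,0,0],
    [8,0,0]
  ],
  "turn": [0,0,0,0]
}}

```text
clock: 19.32
position: [0.6546, 0.0932, 0.1013]
ee_rot: [0.032, 0.999, 0.0, -0.007]
ft_force: [-31.7, -5.9, 22.0]
grip_width: 0.003
```

Call:
{"name": "jog_arm", "arguments": {
  "translation": [
    [-10,0,0],
    [-30,0,0],
    [-60,0,0],
    [-100,0,20],
    [-140,30,60],
    [-160,65,90],
    [-180,100,100],
    [-180,100,100]
  ],
  "turn": [0,0,0,0,0,0,0,0]
}}

```text
clock: 19.98
position: [0.4733, 0.1958, 0.2035]
ee_rot: [0.031, 0.999, 0.001, -0.006]
ft_force: [1.5, 1.2, -0.3]
grip_width: 0.002
```

```bash
python3 - <<'E'
from h import *
np.set_printoptions(precision=3,suppress=True)
t=manip.camera("top");s=manip.camera("side");o=manip.get_obs()
print(o["clock"],o["position"],o["ft_force"])
a=t["frame"][140:280,230:430];b=s["frame"][180:340,290:490]
im=np.vstack([cv2.resize(a,None,fx=2,fy=2,interpolation=cv2.INTER_CUBIC),cv2.resize(b,None,fx=2,fy=2,interpolation=cv2.INTER_CUBIC)])
cv2.imwrite("pics/c6.png",im[:,:,::-1])
for n in ("bin_left_lip","bin_right_lip"):
    for b in manip.pinpoint(s,n)[:2]:
        for a in manip.pinpoint(t,n)[:2]:
            print(n,b["confidence"],a["confidence"],*tri(t,a["at"],s,b["at"]))
E
```

```text
20.0833 [0.473 0.199 0.204] [ 0.377 -0.045  0.314]
bin_left_lip 0.66 0.87 [0.662 0.1   0.137] 0.0026619952896353542
bin_left_lip 0.66 0.68 [0.662 0.062 0.179] 0.011767181621986565
bin_right_lip 0.8 0.62 [ 0.656 -0.052  0.129] 0.0011440739389534775
bin_right_lip 0.8 0.56 [ 0.668 -0.049  0.13 ] 0.025762446255647393
```

View pics/c6.png

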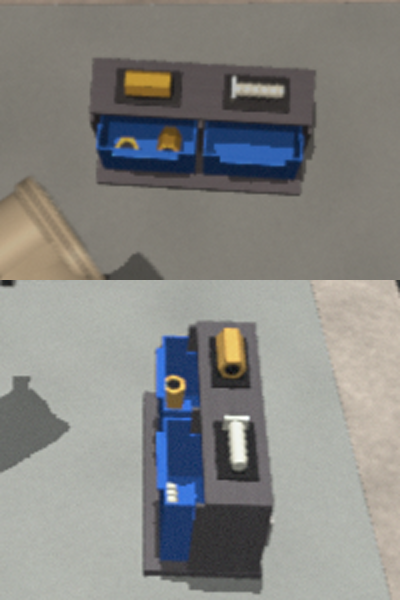

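The picture shows both bins upright and level with each other: left front edge at (150,170), right at (255,178). The nuts are in the left bin, one standing on end at about (175,390), and the anchor is in the right bin at about (172,492). I hand in.

```bash
python3 -c "
from workcell import manip
print(manip.hand_in())"
```

```text
the job is handed in; nothing more can be done
None
```

I put both brass nuts in the left bin, under the nut sample, and the anchor in the right bin, under the anchor sample. I then pushed both bins slowly to their stops and handed in at about 20 s of the 72 s; `hand_in` reports no verdict.

- **Bins:** At the stops the force on the gripper rose to about 23 N on the right bin and 32 N on the left. In the last pictures both bins look upright. Their lips measured 137 mm (left) and 129 mm (right) above the shelf; fully shut is 137 mm. The left lip came out about 6 mm nearer the robot than I expected for a shut bin. I took both differences as measurement error, since both bins had met their stops.
- **Parts:** All three are inside their bins. One nut is standing on end in the left bin, which still puts its centre below the side walls' top edge.
- **Bystanders:** The arm stayed clear of the tool case, the white box and the wrench. I did not measure their positions again at the end.
- **Robot:** The arm was clear of everything at hand-in.

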